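# Dust off the fettling knife at the extraction inlet

## Robot

A 6-joint arm with a two-finger parallel gripper is mounted at the origin on the work surface. World frame = base frame: x ahead of the robot, y to its left, z up, the work surface at z = 0. Lengths are in m, angles in rad, forces in N, time in s.
With the tool pointing down it reaches from about 0.275 to 0.75 m from the base axis. Payload 10.2 kg.
Tool frame: the origin (TCP) lies at the centre of the arm's flange, where the gripper is bolted on; the fingertips stand 166 mm ahead of it and the grasp point (between the pads) lies bot.grasp_offset ahead of it (bot.grasp_offset is the distance from the TCP to the grasp point, in m); z points along the fingers, y is the line along which they close (so a half turn about z gives the same grasp; the last joint's range is limited). The gripper opens to 88 mm and grips with 3 to 60 N. Pads are 18 mm wide; open, the fingers measure 123 mm over their backs; the gripper's body (75 mm by 187 mm) begins 45 mm behind the grasp point.
Start: joints at [-1.327, 0.313, 1.498, -0, 1.331, -0.223], TCP at [0.236, -0.469, 0.405] pointing down, gripper open.
Joint ranges: [-2.94, 2.94], [-0.97, 2.17], [0.19, 2.56], [-1.23, 4.37], [0.02, 3.11], [-2.88, 2.88]. Speed limits (rad/s): [2.39, 2.39, 3.01, 3.14, 3.14, 3.14].

## Interface

Orientations are given as a unit quaternion [x, y, z, w].
In Python, from cell import bot gives the robot as it stands.
- The arm moves only by the tool drive_tool, never from a script. Its argument "moves" is a list of rows, each a list of 5 numbers: the finger opening in mm, from 0 to 88.1, then the shift along the tool's x, y, z in mm, then the turn about the tool's z in degrees. A call has exactly 10 rows; each row is the pose to reach, as a shift and turn from the pose commanded when the call began, along the tool's axes at that moment; what a row does not reach only later rows make up. A row lasts 1/8 s, in which the tool goes at most 62.5 mm and 10.7 degrees, less where a joint would pass 70% of its speed; a pose out of reach is approached as far as the arm can. A call with a gripper value outside its range is refused whole. The fingers move at their own pace and stop on an object; the grip force is fixed at half the most. Time passes only in rows, so rows that repeat a pose let the fingers close, or fill a call up. It gives the time, the measured TCP pose, the force, the opening and the grip force at its end, in the units of the state.
- bot.read_state(): the state, without advancing time (a new reading comes with each control period).
- bot.capture(name): name is "scene" or "top" or "wrist"; returns a dict with "pixels" (420x560x3 uint8, red, green, blue), "fx", "fy", "cx", "cy" (pixels), "camera_from_world" (4x4, takes a point from world to camera coordinates); the wrist camera has in their place "mount" (4x4, takes a point from camera to tool coordinates, whose origin is the TCP and whose axes are the flange's). Camera axes: x right, y up, looking along -z (the intrinsics and any distortion apply to the point x, -y, -z); pixel columns grow to the right and rows downward; lengths in m; the calibration is good to about 2 mm. The wrist camera is an equidistant fisheye: a pixel r from the principal point sees the ray r / f radians off the axis. A picture is of the moment at which its call begins: read the wrist's pose just before it. There is no depth.
- bot.sign_off(): hands the job in; it is judged then, once.
Trained networks look in a picture, given as the dict that the camera call returned (one of the last four; its "shot" number tells which), for a name from the list of things; names that differ only in an ending like _2 or _b are one class to them, and where a whole thing is asked for, a point or a joint stands for the part that bears it (a point fixed in the world has none). Each returns a list of dicts, best first, with "score" (0 to 1); they miss things now and then, are a little off and sometimes report something else, mostly with a low value. They report only what shows in the picture. A call takes as long as a camera call. They do not tell look-alikes from the thing itself.
- bot.boxes_of(target, picture): "point" ([x, y, z] in m, in world coordinates, good to about 4 mm: the middle of the surface that is visible of it).
- bot.trace(target, picture): "mask" (420x560 bool, what is visible of it).
The state is a dict: "t": time; "qpos": joint angles; "qd": joint speeds; "joint_efforts": joint torques, N m; "eef_pos": TCP position; "eef_rot": TCP orientation; "wrist_force": force on the tool from outside, world axes, zero at the start; "moment": the same for the moment, N m; "finger_gap": finger opening in m; "finger_force": force on a finger pad.
Only numpy, scipy, OpenCV 4.12 (cv2) and the standard library are available. Lean on these libraries where they do the work, as an engineer would, in place of code of your own. Each camera call takes 0.05 s, during which the arm holds its last target. There are 200 camera calls.

## Task

The fettling knife in the sloped tool rack is dusty from trimming: stand it blade down in the tool cup on the end of the dust extraction box, lowering it in rather than dropping it. Then take the black knob of the sprung shutter beside it, ease the inlet half open (never wide open, that would rob the other benches of draught) and finish still holding it there at half, since it springs shut when let go. Leave the other tools and the grey pots where they are.

Things in the scene. Friction and masses are not known exactly. Their poses are not given: they have to be found in the camera images.
- knife_grip (a point): Fettling knife, loose, 70 g: plain round wooden handle 19 mm across (no loop or paddle on its upper end). This point is on its axis: 37 mm below the butt, 58 above the underside of its brass collar (23 mm wide), 138 above the blade's tip; z runs up the handle. At the start it leans 25 degrees, butt towards the rack's -x, blade in a rack hole: draw it out 80 mm along its axis
- knife_tip (a point): the tip of the straight blade (12 x 3 mm, 80 mm long below the collar), 138 mm below knife_grip along the knife's axis
- knife: the same fettling knife; origin at the underside of the brass collar, z axis up along the handle
- rack: Fixed sloped wooden tool rack, 130 x 250 mm, its drilled bar about 100 mm high; three holes (15 mm wide, 30 deep) in a row 70 mm apart along its y axis, tipped 25 degrees towards its -x; the three tools may be in any of them, their tops up to 185 mm above the bench. Origin: centre of its underside
- box: Fixed grey dust extraction box, 170 (x) x 320 (y) x 100 mm high; origin: centre of its underside. The shutter covers an inlet in its deck and opens along the box's +y; the tool cup is on its -y end. A spring barrel 15 mm high lies along the far edge, rails 7 mm high beside the shutter. Lines on the near edge mark shut, half (thick) and open for the pointer by the knob
- cup_floor (a point): centre of the inner floor of the steel tool cup, 20 mm above the bench; the cup is fixed to the box, 40 mm wide inside, 105 mm deep, wall 3 mm, z up
- cup_rim (a point): centre of the cup's mouth, 125 mm above the bench, 105 mm above its floor
- inlet (a point): centre of the square inlet opening, at deck height, 100 mm above the bench
- shutter_knob (a point): centre of the shutter's black knob, 24 mm across and 30 mm high, upright on a 10 mm stem, 37 mm above the shutter plate; the knob's top is 155 mm above the bench. It moves with the shutter; its axes are those of the box (y is the opening direction)
- shutter (a joint): travel of the shutter along the box's +y in m: 0 shut, 0.04 half open, 0.08 fully open. A spring closes it: about 3 N at shut, 9 N at half, 15 N at fully open
- loop_tool: bystander: ribbon tool in the rack, wooden handle with a steel loop 28 mm wide on top, 92 mm above its collar; leave it. Origin at its collar's underside
- paddle_tool: bystander: modelling tool in the rack with a flat wooden paddle 26 mm wide on top, 95 mm above its collar; leave it. Origin at its collar's underside
- bowl: bystander: unfired grey bowl, 124 mm across, 60 mm high, at the back of the bench; origin under its centre
- beaker: bystander: unfired grey beaker, 60 mm across, 70 mm high, near the robot; origin under its centre
Not all that is in view belongs to the job. Leave any green or red look-alike of the knife alone.

How it is judged:
By the outcome, as a careful person would: the job done as asked, in the order asked, and still so for the second after the job is handed in, while the arm keeps its last pose, push and grip.
It also fails if it takes over 54 s, if anything falls off the work surface, if the arm or the gripper's body presses on something with over 40 N, if the wrist force passes 120 N, or if a joint passes its speed limit or range.

## Working session

There is one attempt and no reset: what is moved stays moved. The work goes in short steps, Python scripts to look and compute and a tool call to move; the robot and the scene stay as the last step left them, time stands still between calls to the robot, and variables do not carry over. Pictures are saved under pics/ and viewed, at most 10 in all, crops included, and the job is handed in when it is done.

Besides the shell and the picture viewer there is one more tool, called after "Request:" by a JSON object that holds its "name" and its "arguments". drive_tool: Moves the arm, as the interface text tells. Its arguments: {"type":"object","properties":{"moves":{"type":"array","items":{"type":"array","items":{"type":"number"}}}},"required":["moves"]}

```bash
mkdir -p pics; ls; cat > h.py <<'E'
import numpy as np, cv2
from cell import bot
from scipy.spatial.transform import Rotation as R
def px(pic,p):
    c=pic["camera_from_world"]@np.r_[p,1]
    return np.array([pic["cx"]+pic["fx"]*c[0]/-c[2], pic["cy"]-pic["fy"]*c[1]/-c[2]])
def ray(pic,u,v):
    T=np.linalg.inv(pic["camera_from_world"])
    d=T[:3,:3]@np.array([(u-pic["cx"])/pic["fx"],-(v-pic["cy"])/pic["fy"],-1])
    return T[:3,3],d/np.linalg.norm(d)
def atz(pic,u,v,z):
    o,d=ray(pic,u,v); return o+d*(z-o[2])/d[2]
def tri(rs):
    A=0;b=0
    for o,d in rs:
        P=np.eye(3)-np.outer(d,d);A=A+P;b=b+P@o
    return np.linalg.solve(A,b)
def save(pic,name): cv2.imwrite("pics/"+name,cv2.cvtColor(pic["pixels"],cv2.COLOR_RGB2BGR))
E
python3 - <<'E'
from h import *
s=bot.capture("scene");t=bot.capture("top")
save(s,"s0.png");save(t,"t0.png")
print(bot.grasp_offset,bot.read_state()["eef_rot"], {k:s[k] for k in s if k!="pixels"})
for n in ["knife","rack","box","cup_rim","inlet","shutter_knob","loop_tool","paddle_tool","bowl","beaker"]:
  for nm,p in(("s",s),("t",t)):
    for b in bot.boxes_of(n,p)[:3]:
      print(n,nm,np.round(b["point"],3),round(b["score"],2),px(p,b["point"]).round())
E
```

```text
pics
0.1473 [ 9.72887621e-01  2.31277702e-01 -4.69518456e-06 -5.49552151e-04] {'fx': 379.1561019410986, 'fy': 379.1561019410986, 'cx': 277.7277714326909, 'cy': 210.05463823697693, 'camera_from_world': array([[-0.53713522,  0.84342055, -0.01129261,  0.26405434],
       [-0.46120486, -0.28245787,  0.84113473,  0.16240657],
       [ 0.70624063,  0.45701129,  0.54070773, -1.44688825],
       [ 0.        ,  0.        ,  0.        ,  1.        ]]), 'shot': 1}
knife s [0.498 0.272 0.13 ] 0.75 [372. 224.]
knife s [0.336 0.325 0.013] 0.71 [406. 236.]
knife s [0.51  0.42  0.017] 0.69 [425. 286.]
knife t [0.499 0.416 0.016] 0.69 [157. 222.]
knife t [0.49  0.267 0.153] 0.6 [194. 224.]
knife t [0.335 0.312 0.016] 0.49 [188. 275.]
rack s [0.531 0.205 0.011] 0.6 [337. 261.]
rack t [0.522 0.185 0.085] 0.81 [227. 214.]
box s [ 0.6   -0.137  0.088] 0.63 [214. 211.]
cup_rim s [ 0.602 -0.139  0.086] 0.97 [213. 211.]
cup_rim t [ 0.55  -0.176  0.1  ] 0.93 [350. 206.]
inlet s [ 0.603 -0.137  0.088] 0.85 [213. 211.]
inlet s [ 0.754 -0.028  0.036] 0.64 [209. 271.]
inlet t [ 0.551 -0.171  0.098] 0.74 [348. 206.]
shutter_knob s [ 0.543 -0.233  0.104] 0.62 [201. 188.]
shutter_knob t [ 0.544 -0.251  0.105] 0.78 [376. 209.]
loop_tool s [0.495 0.199 0.128] 0.55 [344. 216.]
loop_tool t [0.492 0.272 0.154] 0.74 [192. 223.]
loop_tool t [0.483 0.193 0.144] 0.59 [221. 227.]
paddle_tool s [0.481 0.13  0.129] 0.69 [322. 205.]
paddle_tool t [0.476 0.133 0.142] 0.58 [242. 230.]
bowl s [ 0.752 -0.024  0.034] 0.61 [210. 272.]
bowl t [ 0.772 -0.011  0.031] 0.97 [294. 137.]
beaker t [0.336 0.175 0.03 ] 0.57 [232. 276.]
beaker t [0.52  0.186 0.084] 0.31 [227. 215.]
```

```bash
python3 - <<'E'
import cv2,numpy as np
s=cv2.imread("pics/s0.png");t=cv2.imread("pics/t0.png")
a=cv2.resize(s[130:340,140:470],None,fx=2.4,fy=2.4,interpolation=cv2.INTER_CUBIC)
b=cv2.resize(t[110:310,130:460],None,fx=2.4,fy=2.4,interpolation=cv2.INTER_CUBIC)
cv2.imwrite("pics/a.png",a);cv2.imwrite("pics/b.png",b)
E
```

```text
(no output)
```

View pics/a.png

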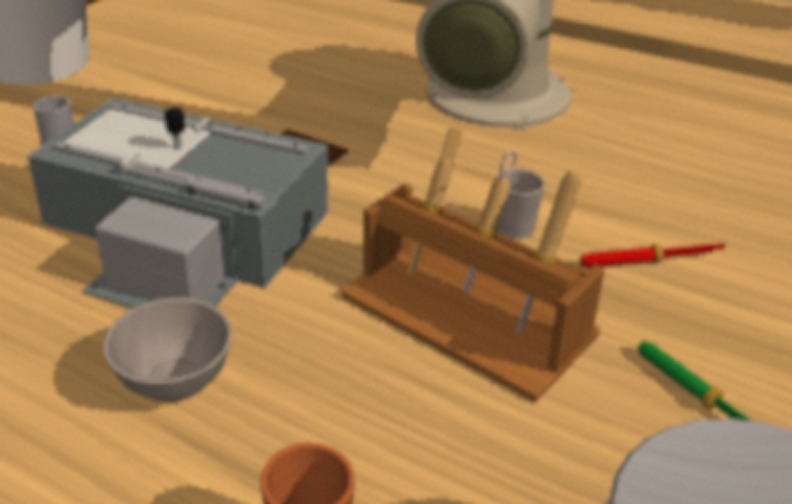

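View pics/b.png

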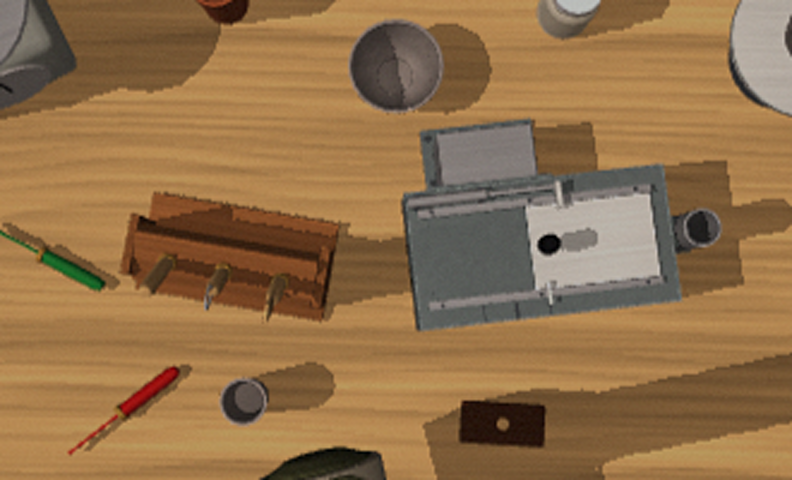

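The scene crop shows the plain round handle in the rack at scene px (372,224), top px (194,224). Other candidates:
- loop tool, scene (344,216)
- paddle tool, scene (322,205)
- red look-alike, scene (406,236)
- green look-alike, scene (425,286)

I choose the rack's left-hand tool in the top view because it has a wooden handle with no loop or paddle. Knob is at top px (359,211) and cup mouth at (422,205).

```bash
python3 - <<'E'
from h import *
s=bot.capture("scene");t=bot.capture("top")
pl=[]
for p,c,g in((s,(372,224),"s"),(t,(194,224),"t")):
  best=None
  for n in("knife","loop_tool"):
   for m in bot.trace(n,p):
    ys,xs=np.nonzero(m["mask"]); 
    if len(xs)<10: continue
    d=np.hypot(xs.mean()-c[0],ys.mean()-c[1])
    if d<12 and(best is None or d<best[0]): best=(d,m["mask"],m["score"],n)
  d,m,sc,n=best; ys,xs=np.nonzero(m); q=np.c_[xs,ys].astype(float)
  vx,vy,x0,y0=cv2.fitLine(q.astype(np.float32),cv2.DIST_HUBER,0,.01,.01).ravel()
  k=(q-[x0,y0])@[vx,vy]; e=[np.array([x0,y0])+v*np.array([vx,vy]) for v in(k.min(),k.max())]
  print(g,n,sc,len(xs),e)
  o,d1=ray(p,*e[0]);_,d2=ray(p,*e[1]); nn=np.cross(d1,d2);pl.append((o,nn/np.linalg.norm(nn)));
  if g=="s": es=[(p,x) for x in e]
  else: et=e
ax=np.cross(pl[0][1],pl[1][1]);ax/=np.linalg.norm(ax);ax*=np.sign(ax[2])
print("axis",ax,"tilt",np.degrees(np.arccos(ax[2])),"az",np.degrees(np.arctan2(ax[1],ax[0])))
for p,x in es:  # intersect ray of scene end with top plane
  o,d=ray(p,*x); o2,n2=pl[1]; print("s end",o+d*((o2-o)@n2)/(d@n2))
for x in et:
  o,d=ray(t,*x); o2,n2=pl[0]; print("t end",o+d*((o2-o)@n2)/(d@n2))
print("knob",atz(t,358.7,211.2,.155),"rim",atz(t,422,205,.125))
f=lambda u,v,z:atz(t,130+u/2.4,110+v/2.4,z)
for a,b,z,n in(((155,193),(348,225),.01,"rack"),((403,195),(663,165),.1,"boxfar"),((418,330),(680,300),.1,"boxnear")):
  P,Q=f(*a,z),f(*b,z);w=P-Q;print(n,P,Q,"yaw",np.degrees(np.arctan2(-w[0],w[1])))
st=bot.read_state();print(st["eef_pos"],R.from_quat(st["eef_rot"]).as_matrix().round(3))
E
```

```text
s knife 0.79 302 [array([365.45313326, 238.79477548]), array([379.10559497, 202.41490132])]Traceback (most recent call last):
  File "<stdin>", line 12, in <module>
TypeError: cannot unpack non-iterable NoneType object
```

```bash
python3 - <<'E'
from h import *
s=bot.capture("scene");t=bot.capture("top")
for n in("knife","loop_tool","paddle_tool","knife_grip"):
  for m in bot.trace(n,t):
    ys,xs=np.nonzero(m["mask"]); print(n,m["score"],len(xs),xs.mean().round(1),ys.mean().round(1),xs.min(),xs.max(),ys.min(),ys.max())
es=[np.array([365.45,238.8]),np.array([379.1,202.4])]
et=[np.array([201,216.5]),np.array([191.5,231.5])]
def pln(p,e):
  o,a=ray(p,*e[0]);_,b=ray(p,*e[1]);n=np.cross(a,b);return o,n/np.linalg.norm(n)
A,B=pln(s,es),pln(t,et)
ax=np.cross(A[1],B[1]);ax/=np.linalg.norm(ax);ax*=np.sign(ax[2])
print("axis",ax,"tilt",np.degrees(np.arccos(ax[2])),"az",np.degrees(np.arctan2(ax[1],ax[0])))
for p,E_,(o2,n2) in((s,es,B),(t,et,A)):
  for x in E_:
    o,d=ray(p,*x);print(o+d*((o2-o)@n2)/(d@n2))
print("knob",atz(t,358.7,211.2,.155),"rim",atz(t,422,205,.125))
f=lambda u,v,z:atz(t,130+u/2.4,110+v/2.4,z)
for a,b,z,n in(((155,193),(348,225),.01,"rack"),((403,195),(663,165),.1,"boxfar"),((418,330),(680,300),.1,"boxnear")):
  P,Q=f(*a,z),f(*b,z);w=P-Q;print(n,P,Q,"yaw",np.degrees(np.arctan2(-w[0],w[1])))
st=bot.read_state();print(st["t"],st["eef_pos"],R.from_quat(st["eef_rot"]).as_matrix().round(3))
E
```

```text
knife 0.69 161 158.9 222.2 145 172 214 230
knife 0.66 247 185.8 277.2 160 203 263 297
knife 0.43 145 195.0 224.6 188 202 216 233
knife 0.39 95 244.6 229.5 241 249 222 240
paddle_tool 0.41 101 244.3 231.5 240 249 224 242
paddle_tool 0.23 7859 353.0 207.0 297 429 160 248
paddle_tool 0.21 1248 294.4 137.0 275 314 117 156
knife_grip 0.79 156 189.9 274.0 178 203 264 284
knife_grip 0.62 197 158.0 221.7 144 172 213 230
knife_grip 0.42 7866 353.3 206.8 297 430 160 247
axis [-0.48380667  0.07026185  0.87234992] tilt 29.267125898235413 az 171.73686843925677
[0.50966065 0.26408357 0.09246876]
[0.4644027  0.27065625 0.1740732 ]
[0.51437058 0.26339956 0.08397632]
[0.46836585 0.27008069 0.16692725]
knob [ 0.53269533 -0.19100743  0.155     ] rim [ 0.55561971 -0.37756923  0.125     ]
rack [0.60087898 0.30262755 0.01      ] [0.5625066  0.04620474 0.01      ] yaw -8.510870347343761
boxfar [ 0.59252549 -0.02290385  0.1       ] [ 0.63463406 -0.34085941  0.1       ] yaw 7.544086690687861
boxnear [ 0.42821642 -0.04339358  0.1       ] [ 0.46983249 -0.36055949  0.1       ] yaw 7.475208240746654
1.7 [ 0.23627077 -0.46884328  0.40471587] [[ 0.893  0.45  -0.   ]
 [ 0.45  -0.893  0.   ]
 [-0.    -0.    -1.   ]]
```

Request:
{"name": "drive_tool", "arguments": {"moves": [[50,360,-230,0,10],[50,360,-230,0,20],[50,360,-230,0,30],[50,360,-230,0,35],[50,360,-230,0,35],[50,360,-230,0,35],[50,360,-230,0,35],[50,540,-510,0,35],[50,540,-510,0,35],[50,540,-510,0,35]]}}

```text
t: 2.95
eef_pos: [0.4737, 0.0871, 0.4049]
eef_rot: [0.997, -0.072, 0.0, 0.0]
wrist_force: [0.8, -0.7, -0.3]
finger_gap: 0.05
finger_force: 0.0
```

Request:
{"name": "drive_tool", "arguments": {"moves": [[50,-18,-60,0,0],[50,-18,-120,0,0],[50,-18,-180,0,0],[50,-18,-180,0,0],[50,-18,-180,0,0],[50,-18,-180,0,0],[50,-18,-180,0,0],[50,-18,-180,0,0],[50,-18,-180,0,0],[50,-18,-180,0,0]]}}

```text
t: 4.2
eef_pos: [0.4818, 0.2657, 0.4047]
eef_rot: [0.997, -0.072, 0.0, -0.0]
wrist_force: [0.1, -0.5, -0.0]
finger_gap: 0.0501
finger_force: 0.0
```

```bash
cat >> h.py <<'E'
def wray(pic,st,u,v):
    x,y=(u-pic["cx"]),(v-pic["cy"]);r=np.hypot(x,y);th=r/pic["fx"]
    c=np.array([np.sin(th)*x/r,-np.sin(th)*y/r,-np.cos(th)]); M=pic["mount"]
    Rw=R.from_quat(st["eef_rot"]).as_matrix(); return st["eef_pos"]+Rw@M[:3,3], Rw@M[:3,:3]@c
def wpx(pic,st,p):
    Rw=R.from_quat(st["eef_rot"]).as_matrix();M=pic["mount"]
    c=M[:3,:3].T@(Rw.T@(np.array(p)-st["eef_pos"])-M[:3,3]);th=np.arctan2(np.hypot(c[0],c[1]),-c[2]);h=np.hypot(c[0],c[1])
    return np.array([pic["cx"]+pic["fx"]*th*c[0]/h,pic["cy"]-pic["fx"]*th*c[1]/h])
def watz(pic,st,u,v,z):
    o,d=wray(pic,st,u,v);return o+d*(z-o[2])/d[2]
E
python3 - <<'E'
from h import *
st=bot.read_state();w=bot.capture("wrist");save(w,"w1.png")
print(st["eef_pos"],st["eef_rot"],w["fx"],w["cx"],w["cy"],w["mount"].round(3))
for n in("knife","loop_tool","paddle_tool"):
  for b in bot.boxes_of(n,w)[:3]: print(n,np.round(b["point"],3),b["score"],wpx(w,st,b["point"]))
  for m in bot.trace(n,w)[:3]:
    ys,xs=np.nonzero(m["mask"]);print(" tr",m["score"],len(xs),xs.mean(),ys.mean(),xs.min(),xs.max(),ys.min(),ys.max())
E
```

```text
[0.48184185 0.26569331 0.40474598] [ 9.97403797e-01 -7.20115601e-02  1.76918001e-05 -1.19714651e-05] 325.19226210127806 274.09587149219107 209.83082636136336 [[-0.001  0.965  0.261  0.067]
 [ 1.     0.001 -0.    -0.001]
 [-0.001  0.261 -0.965  0.02 ]
 [ 0.     0.     0.     1.   ]]
knife [0.489 0.27  0.156] 0.92 [268.76786457 208.62054674]
knife [0.507 0.421 0.018] 0.8 [144.58879735 182.4306324 ]
knife [0.353 0.29  0.019] 0.55 [270.02401545 285.4262231 ]
 tr 0.84 604 261.6291390728477 289.09437086092714 204 287 265 344
 tr 0.74 2252 270.5244227353464 205.300621669627 257 284 159 251
 tr 0.66 1328 144.10768072289156 181.68975903614458 71 191 157 201
loop_tool [0.482 0.196 0.143] 0.93 [362.60627452 200.11504405]
 tr 0.77 1508 355.9648541114058 194.40848806366049 337 374 161 244
paddle_tool [0.47  0.134 0.147] 0.92 [434.95871091 205.01186753]
 tr 0.85 1956 436.86196319018404 206.7638036809816 408 464 164 250
```

View pics/w1.png

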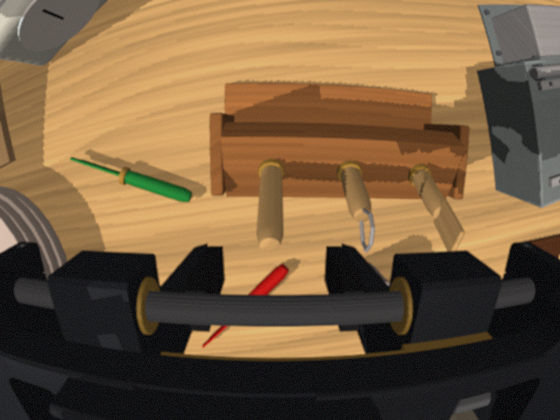

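```bash
python3 - <<'E'
from h import *
from scipy.optimize import least_squares
st=bot.read_state();w=bot.capture("wrist");s=bot.capture("scene")
m=[m["mask"] for m in bot.trace("knife",w) if abs(np.nonzero(m["mask"])[0].mean()-205)<6][0]
ys,xs=np.nonzero(m);print(ys.min(),ys.max(),[(r,xs[ys==r].min(),xs[ys==r].max()) for r in(165,180,200,220,240)])
psi=np.radians(-8.5)
def frame(psi):
  Rz=R.from_euler("z",psi).as_matrix(); return Rz@R.from_euler("y",-np.radians(25)).as_matrix()
F=frame(psi)
th=np.linspace(0,2*np.pi,40)
def disc(o,z,r): return [o+F@np.array([r*np.cos(a),r*np.sin(a),z]) for a in th]
mid=lambda r:(xs[ys==r].min()+xs[ys==r].max())/2
def res(o):
  b=np.array([wpx(w,st,p) for p in disc(o,.037,.0095)]);c=np.array([wpx(w,st,p) for p in disc(o,-.055,.0115)])
  r=[b[:,1].max()-ys.max()-.5,c[:,1].min()-ys.min()+.5, b[:,0].mean()-mid(240),c[:,0].mean()-mid(168)]
  # scene: butt top row/handle line
  q=px(s,o+F@[0,0,.037]); q2=px(s,o+F@[0,0,-.05]); e=np.array([379.1-365.45,202.4-238.8]);e/=np.hypot(*e);n=[-e[1],e[0]]
  r+=[(q-[365.45,238.8])@n,(q2-[365.45,238.8])@n,(px(s,o+F@[0,0,.037])-[379.1,202.4])@e]
  return np.array(r)
f=least_squares(res,[.482,.268,.15]);print("grip",f.x,res(f.x).round(1))
g=f.x;Rw=R.from_quat(st["eef_rot"]).as_matrix()
print("collar",g+F@[0,0,-.058],"shift mm",1000*Rw.T@(g-st["eef_pos"]-Rw[:,2]*bot.grasp_offset))
print("axis in tool",Rw.T@F[:,2])
E
```

```text
159 251 [(165, np.int64(260), np.int64(283)), (180, np.int64(262), np.int64(283)), (200, np.int64(259), np.int64(283)), (220, np.int64(258), np.int64(284)), (240, np.int64(259), np.int64(282))]
grip [0.48546149 0.26856491 0.14276301] [ 0.4 -0.3  0.  -0.  -0.5  0.4 -0.5]
collar [0.5097041  0.26494183 0.09019716] shift mm [  3.20494278  -3.28574835 114.63868169]
axis in tool [-0.42264685 -0.00182855 -0.90629261]
```

Request:
{"name": "drive_tool", "arguments": {"moves": [[50,2,-3,40,0],[50,2,-3,80,0],[50,2,-3,100,0],[50,2,-3,112,0],[50,2,-3,112,0],[30,2,-3,112,0],[10,2,-3,112,0],[10,2,-3,112,0],[10,2,-3,112,0],[10,2,-3,112,0]]}}

```text
t: 5.95
eef_pos: [0.4842, 0.2684, 0.293]
eef_rot: [0.997, -0.072, 0.0, -0.0]
wrist_force: [-0.8, -0.2, 3.7]
finger_gap: 0.0173
finger_force: 30.0
```

Request:
{"name": "drive_tool", "arguments": {"moves": [[10,-4,0,-9,0],[10,-8,0,-18,0],[10,-13,0,-27,0],[10,-17,0,-36,0],[10,-21,0,-45,0],[10,-25,0,-54,0],[10,-30,0,-64,0],[10,-34,0,-73,0],[10,-38,0,-82,0],[10,-42,0,-90,0]]}}

```text
t: 7.2
eef_pos: [0.4424, 0.2745, 0.3833]
eef_rot: [0.997, -0.072, 0.0, -0.0]
wrist_force: [0.1, 0.1, -1.0]
finger_gap: 0.0177
finger_force: 30.0
```

```bash
python3 - <<'E'
from h import *
st=bot.read_state();w=bot.capture("wrist");t=bot.capture("top");s=bot.capture("scene")
print(st["eef_pos"],st["finger_gap"],st["wrist_force"])
im=np.hstack([w["pixels"][100:420,120:450],s["pixels"][130:450-0,250:480][:290].repeat(1,0) if 0 else cv2.resize(s["pixels"][130:290,290:450],(320,320))])
cv2.imwrite("pics/w2.png",cv2.cvtColor(im,cv2.COLOR_RGB2BGR))
E
```

```text
[0.44241967 0.27448607 0.38331137] 0.01772216508123128 [ 0.14152629  0.13704206 -1.03387001]
```

View pics/w2.png

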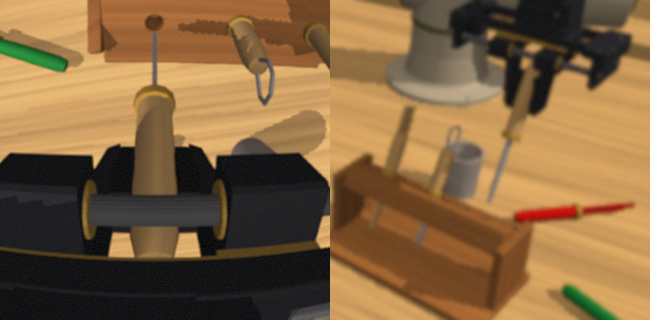

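Request:
{"name": "drive_tool", "arguments": {"moves": [[10,0,0,-45,0],[10,5,10,-90,0],[10,20,60,-90,-4],[10,35,120,-90,-8],[10,50,180,-90,-12],[10,60,240,-90,-16],[10,75,300,-90,-16],[10,90,360,-90,-16],[10,105,420,-90,-16],[10,120,480,-90,-16]]}}

```text
t: 8.6
eef_pos: [0.4924, -0.22, 0.4724]
eef_rot: [0.998, 0.067, -0.0, -0.0]
wrist_force: [0.3, 1.3, -1.0]
finger_gap: 0.0173
finger_force: 30.0
```

Request:
{"name": "drive_tool", "arguments": {"moves": [[10,-10,50,0,0],[10,-15,100,0,0],[10,-18,150,0,0],[10,-18,165,0,0],[10,-18,165,0,0],[10,-18,165,0,0],[10,-18,165,0,0],[10,-18,165,0,0],[10,-18,165,0,0],[10,-18,165,0,0]]}}

```text
t: 9.85
eef_pos: [0.4969, -0.3836, 0.4728]
eef_rot: [0.998, 0.068, 0.0, 0.0]
wrist_force: [0.0, -0.1, -1.7]
finger_gap: 0.0176
finger_force: 30.0
```

```bash
python3 - <<'E'
from h import *
st=bot.read_state();w=bot.capture("wrist");save(w,"w3.png")
for n in("cup_rim","shutter_knob","inlet","knife_tip"):
  for b in bot.boxes_of(n,w)[:2]: print(n,np.round(b["point"],3),b["score"],wpx(w,st,b["point"]))
print("pred rim",wpx(w,st,[.5555,-.3775,.125]))
Rw=R.from_quat(st["eef_rot"]).as_matrix()
for L in(61,141):
  g=st["eef_pos"]+Rw@np.array([L*.4226e-3,0,.1473+L*.9063e-3]);print(L,"pred",g,wpx(w,st,g))
E
```

```text
cup_rim [ 0.547 -0.216  0.099] 0.57 [135.18845411 125.05675049]
shutter_knob [ 0.543 -0.253  0.104] 0.95 [163.15859073 131.3676438 ]
inlet [ 0.55  -0.216  0.1  ] 0.58 [135.53425228 122.66369759]
knife_tip [ 0.507 -0.382  0.327] 0.73 [274.99006023 262.90194497]
pred rim [276.59593947 132.39522617]
61 pred [ 0.52246265 -0.38016342  0.27017271] [275.38796818 196.75220273]
141 pred [ 0.5559628  -0.37560775  0.19766894] [275.00414341 133.87215758]
```

View pics/w3.png

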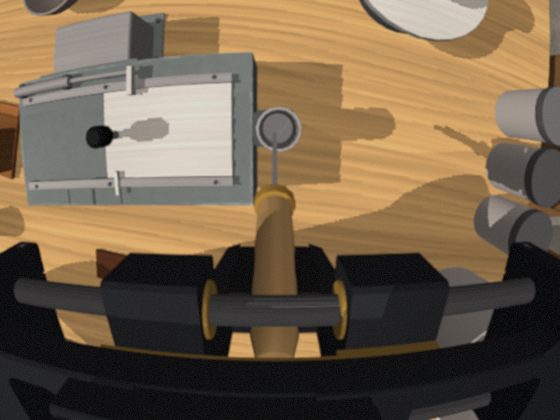

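Request:
{"name": "drive_tool", "arguments": {"moves": [[10,10,3,15,0],[10,10,3,30,0],[10,10,3,45,0],[10,10,3,60,0],[10,10,3,72,0],[10,10,3,82,0],[10,10,3,92,0],[10,10,3,100,0],[10,10,3,107,0],[10,10,3,107,0]]}}

```text
t: 11.35
eef_pos: [0.5072, -0.3853, 0.3653]
eef_rot: [0.998, 0.068, -0.0, -0.0]
wrist_force: [0.2, -0.2, -0.7]
finger_gap: 0.0176
finger_force: 30.0
```

```bash
python3 - <<'E'
from h import *
st=bot.read_state();w=bot.capture("wrist")
print(st["eef_pos"],st["wrist_force"],st["moment"])
cv2.imwrite("pics/w4.png",cv2.cvtColor(cv2.resize(w["pixels"][60:340,100:450],(700,560)),cv2.COLOR_RGB2BGR))
print(wpx(w,st,[.558,-.378,.125]))
E
```

```text
[ 0.50721376 -0.38533997  0.36525252] [ 0.20499842 -0.15402134 -0.69262169] [ 0.01120867  0.06439299 -0.03418728]
[274.74824683 147.46135282]
```

View pics/w4.png

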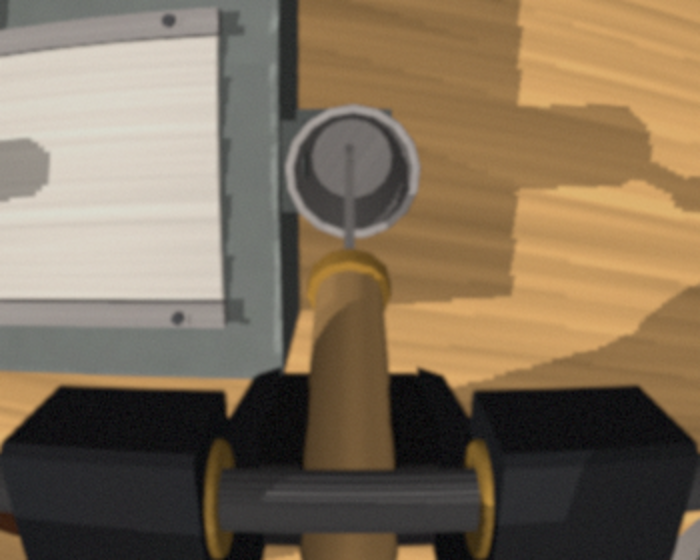

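Request:
{"name": "drive_tool", "arguments": {"moves": [[10,7,1,0,0],[10,14,1,0,0],[10,21,1,0,0],[10,28,1,0,0],[10,35,1,0,0],[10,42,1,0,0],[10,49,1,0,0],[10,56,1,0,0],[10,62,1,0,0],[10,67,1,0,0]]}}

```text
t: 12.65
eef_pos: [0.5737, -0.3776, 0.3663]
eef_rot: [0.998, 0.067, -0.001, 0.001]
wrist_force: [-6.7, -0.7, 3.9]
finger_gap: 0.018
finger_force: 30.0
```

```bash
python3 - <<'E'
from h import *
st=bot.read_state();w=bot.capture("wrist");s=bot.capture("scene")
print(st["eef_pos"],st["wrist_force"],st["moment"],st["finger_gap"])
im=np.hstack([cv2.resize(w["pixels"][60:340,170:370],(400,560)),cv2.resize(s["pixels"][90:230,110:210],(400,560))])
cv2.imwrite("pics/w5.png",cv2.cvtColor(im,cv2.COLOR_RGB2BGR))
E
```

```text
[ 0.57369853 -0.37756241  0.3663456 ] [-6.73555699 -0.74539275  3.88278734] [-0.30580579  1.81989806 -0.05477623] 0.017957617614612686
```

View pics/w5.png

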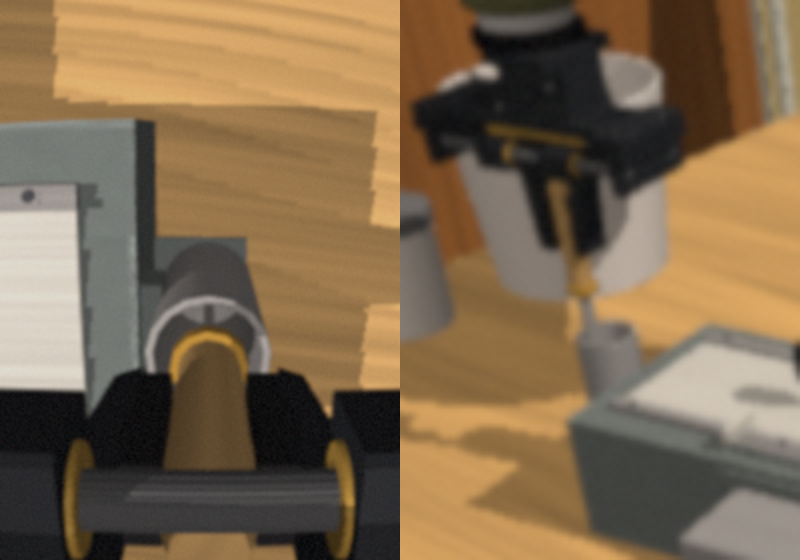

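```bash
python3 - <<'E'
from h import *
st=bot.read_state();w=bot.capture("wrist")
Rw=R.from_quat(st["eef_rot"]).as_matrix()
for a in(0,5,10,15,20,25):
  c,s_=np.cos(np.radians(a)),np.sin(np.radians(a))
  P=[st["eef_pos"]+Rw@np.array([L*s_+r*c,0,.1473+L*c-r*s_]) for L,r in((.061,.0115),(.051,.0115))]
  tip=Rw.T@(st["eef_pos"]+Rw@np.array([.141*s_,0,.1473+.141*c])-[.559,-.3795,.125])
  print(a,[wpx(w,st,p).round(1) for p in P],tip.round(4))
print(wpx(w,st,[.559,-.3795,.125]))
E
```

```text
0 [array([275.3, 217.7]), array([275.4, 222.7])] [0.0144 0.0003 0.047 ]
5 [array([275.4, 209.8]), array([275.4, 215.9])] [0.0267 0.0003 0.0464]
10 [array([275.4, 202.1]), array([275.4, 209.3])] [0.0389 0.0003 0.0448]
15 [array([275.4, 194.6]), array([275.5, 203. ])] [0.0509 0.0003 0.0422]
20 [array([275.4, 187.4]), array([275.5, 196.9])] [0.0626 0.0003 0.0385]
25 [array([275.4, 180.4]), array([275.5, 191.2])] [0.074  0.0003 0.0338]
[274.73010564 238.97818522]
```

Request:
{"name": "drive_tool", "arguments": {"moves": [[10,-7,0,0,0],[10,-13,0,0,0],[10,-13,0,6,0],[10,-13,0,12,0],[10,-13,0,18,0],[10,-13,0,22,0],[10,-13,0,26,0],[10,-13,0,28,0],[10,-13,0,28,0],[10,-13,0,28,0]]}}

```text
t: 14.05
eef_pos: [0.5609, -0.379, 0.3379]
eef_rot: [0.998, 0.068, 0.0, 0.0]
wrist_force: [-0.6, 0.1, -1.1]
finger_gap: 0.0175
finger_force: 30.0
```

```bash
python3 - <<'E'
from h import *
st=bot.read_state();w=bot.capture("wrist");s=bot.capture("scene")
print(st["eef_pos"],st["wrist_force"],st["moment"],st["finger_gap"],wpx(w,st,[.559,-.3795,.125]))
im=np.hstack([cv2.resize(w["pixels"][140:340,190:360],(476,560)),cv2.resize(s["pixels"][130:230,130:180],(280,560))])
cv2.imwrite("pics/w6.png",cv2.cvtColor(im,cv2.COLOR_RGB2BGR))
E
```

```text
[ 0.56089749 -0.37903855  0.33792288] [-0.6126594   0.11478028 -1.12864572] [0.03969544 0.06006045 0.00736703] 0.01751074902066453 [275.5369449  236.15918641]
```

View pics/w6.png

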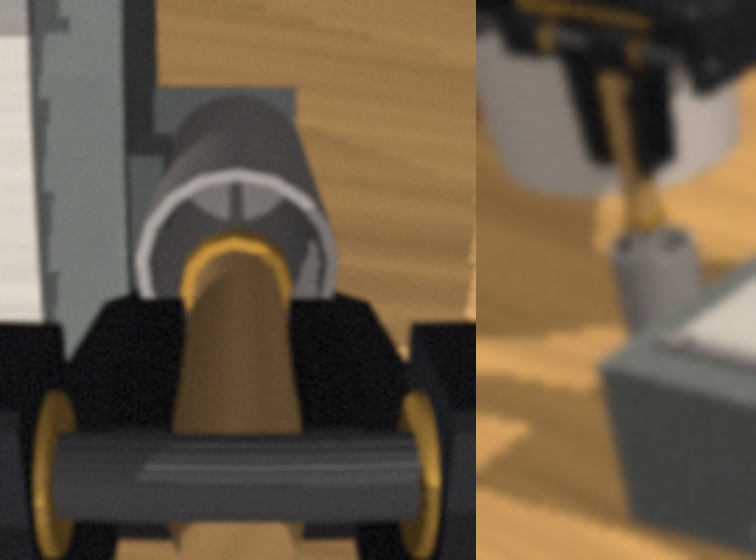

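Request:
{"name": "drive_tool", "arguments": {"moves": [[10,3,0,0,0],[10,3,0,4,0],[10,3,0,8,0],[10,3,0,12,0],[10,3,0,16,0],[10,3,0,20,0],[10,3,0,23,0],[10,3,0,25,0],[10,3,0,25,0],[10,3,0,25,0]]}}

```text
t: 15.4
eef_pos: [0.5639, -0.3786, 0.3129]
eef_rot: [0.998, 0.068, 0.0, 0.0]
wrist_force: [-0.1, -0.9, -0.3]
finger_gap: 0.0177
finger_force: 30.0
```

Request:
{"name": "drive_tool", "arguments": {"moves": [[10,0,0,1,0],[10,0,0,1,0],[10,0,0,2,0],[10,0,0,2,0],[10,0,0,3,0],[10,0,0,3,0],[10,0,0,4,0],[10,0,0,4,0],[10,0,0,4,0],[10,0,0,4,0]]}}

```text
t: 16.65
eef_pos: [0.5638, -0.3787, 0.3088]
eef_rot: [0.998, 0.068, 0.0, 0.0]
wrist_force: [-0.7, 0.6, -0.2]
finger_gap: 0.0176
finger_force: 30.0
```

Request:
{"name": "drive_tool", "arguments": {"moves": [[10,0,0,1,0],[10,0,0,1,0],[10,0,0,2,0],[10,0,0,2,0],[10,0,0,3,0],[10,0,0,3,0],[10,0,0,4,0],[10,0,0,4,0],[10,0,0,4,0],[10,0,0,4,0]]}}

```text
t: 17.9
eef_pos: [0.5638, -0.3787, 0.3048]
eef_rot: [0.998, 0.068, 0.0, 0.0]
wrist_force: [0.5, -0.5, -0.8]
finger_gap: 0.0176
finger_force: 30.0
```

Request:
{"name": "drive_tool", "arguments": {"moves": [[10,0,0,1,0],[10,0,0,1,0],[10,0,0,2,0],[10,0,0,2,0],[10,0,0,3,0],[10,0,0,3,0],[10,0,0,4,0],[10,0,0,5,0],[10,0,0,5,0],[10,0,0,5,0]]}}

```text
t: 19.15
eef_pos: [0.5639, -0.3786, 0.3007]
eef_rot: [0.998, 0.068, 0.0, 0.0]
wrist_force: [-0.7, 0.6, 6.1]
finger_gap: 0.0176
finger_force: 30.0
```

```bash
python3 - <<'E'
from h import *
st=bot.read_state();w=bot.capture("wrist");s=bot.capture("scene")
print(st["eef_pos"],st["wrist_force"],st["moment"],st["finger_gap"])
im=np.hstack([cv2.resize(w["pixels"][140:340,190:360],(476,560)),cv2.resize(s["pixels"][130:230,130:180],(280,560),interpolation=cv2.INTER_CUBIC)])
cv2.imwrite("pics/w7.png",cv2.cvtColor(im,cv2.COLOR_RGB2BGR))
E
```

```text
[ 0.56390389 -0.37864208  0.30068205] [-0.66486937  0.59002441  6.09042319] [0.24853998 0.20721444 0.03312655] 0.017552435716902112
```

View pics/w7.png

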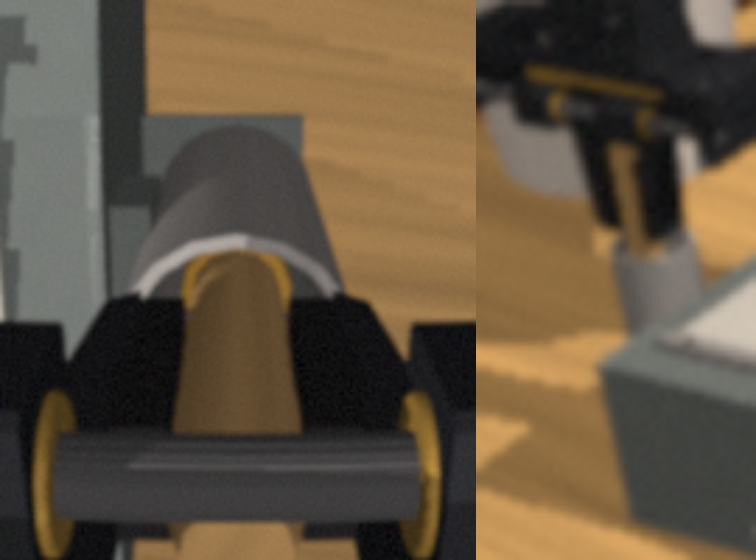

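Request:
{"name": "drive_tool", "arguments": {"moves": [[20,0,0,-1,0],[26,0,0,-1,0],[36,0,0,-1,0],[40,0,0,-1,0],[40,0,0,-10,0],[40,0,0,-25,0],[40,0,0,-45,0],[40,0,0,-70,0],[40,0,0,-100,0],[40,0,0,-130,0]]}}

```text
t: 20.5
eef_pos: [0.5636, -0.3784, 0.4321]
eef_rot: [0.998, 0.068, 0.0, 0.001]
wrist_force: [0.0, -0.9, -0.2]
finger_gap: 0.04
finger_force: 0.0
```

Request:
{"name": "drive_tool", "arguments": {"moves": [[60,-6,-45,0,0],[60,-6,-95,0,0],[60,-6,-145,0,0],[60,-6,-190,0,0],[60,-6,-190,0,0],[60,-6,-190,0,0],[60,-6,-190,0,0],[60,-6,-190,0,0],[60,-6,-190,0,0],[60,-6,-190,0,0]]}}

```text
t: 21.75
eef_pos: [0.5323, -0.1914, 0.4296]
eef_rot: [0.998, 0.067, -0.0, -0.0]
wrist_force: [-0.0, -0.6, 0.7]
finger_gap: 0.06
finger_force: 0.0
```

```bash
python3 - <<'E'
from h import *
st=bot.read_state();w=bot.capture("wrist");t=bot.capture("top")
print(st["eef_pos"])
im=np.hstack([cv2.resize(w["pixels"][100:340,160:430],(450,400)),cv2.resize(t["pixels"][150:260,290:440],(545,400))[:,195:]])
cv2.imwrite("pics/w8.png",cv2.cvtColor(im,cv2.COLOR_RGB2BGR))
def dark(im,x0,x1,y0,y1):
  m=(im[y0:y1,x0:x1].max(2)<40).astype(np.uint8);n,l,s,c=cv2.connectedComponentsWithStats(m)
  return [(s[i][4],s[i][:4]+[x0,y0,0,0],c[i]+[x0,y0]) for i in range(1,n) if s[i][4]>15]
p=wpx(w,st,[.533,-.191,.155]).astype(int);print("pred",p)
for d in dark(w["pixels"],p[0]-50,p[0]+50,p[1]-50,min(p[1]+50,250)):print(d,watz(w,st,*d[2],.15))
print(R.from_quat(st["eef_rot"]).as_matrix().round(4)[:2,:2])
E
```

```text
[ 0.53230793 -0.1913641   0.42964834]
pred [274 207]
(np.int32(596), array([264, 187,  26,  30]), array([276.52684564, 201.78691275])) [ 0.53641799 -0.19205312  0.15      ]
[[ 0.9909  0.1345]
 [ 0.1345 -0.9909]]
```

View pics/w8.png

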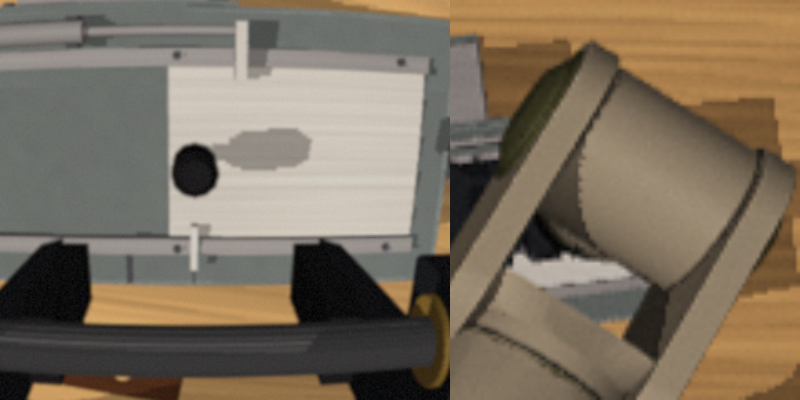

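Request:
{"name": "drive_tool", "arguments": {"moves": [[60,3,1,40,0],[60,3,1,80,0],[60,3,1,110,0],[60,3,1,130,0],[60,3,1,141,0],[40,3,1,141,0],[18,3,1,141,0],[15,3,1,141,0],[15,3,1,141,0],[15,3,1,141,0]]}}

```text
t: 23.1
eef_pos: [0.5355, -0.1921, 0.2893]
eef_rot: [0.998, 0.067, 0.001, 0.001]
wrist_force: [0.3, -2.7, 1.7]
finger_gap: 0.0226
finger_force: 30.0
```

Request:
{"name": "drive_tool", "arguments": {"moves": [[15,0,-4,0,0],[15,0,-8,0,0],[15,0,-13,0,0],[15,0,-18,0,0],[15,0,-23,0,0],[15,0,-28,0,0],[15,0,-32,0,0],[15,0,-36,0,0],[15,0,-38,0,0],[15,0,-38,0,0]]}}

```text
t: 24.35
eef_pos: [0.5304, -0.1544, 0.2892]
eef_rot: [0.998, 0.068, 0.001, 0.001]
wrist_force: [1.9, -7.6, 3.6]
finger_gap: 0.0225
finger_force: 30.0
```

```bash
python3 - <<'E'
from h import *
f=[];fg=[]
for i in range(6):
  w=bot.capture("wrist");st=bot.read_state();f.append(st["wrist_force"])
print(st["eef_pos"],np.mean(f,0),st["finger_gap"],st["finger_force"])
print("moved along box y",(st["eef_pos"]-[.5355,-.1921,.2893])@[-.1305,.991,0])
save(w,"w9.png")
# plate (bright, low-saturation) extent along columns
for n in("shutter","shutter_knob","knife"):
  for p,g in((w,"w"),):
    for m in bot.trace(n,p)[:2]:
      ys,xs=np.nonzero(m["mask"]);print(n,m["score"],len(xs),xs.min(),xs.max(),ys.min(),ys.max())
h=w["pixels"].astype(int)
for r in(120,140,160):
  print(r,[(c,h[r,c].tolist()) for c in range(150,460,10)][:31])
E
```

```text
[ 0.53043967 -0.15452663  0.28922149] [ 1.54965573 -8.49184471  3.43729112] 0.02247605357116346 29.998685088939965
moved along box y 0.037895586034586246
shutter 0.89 28213 225 498 109 356
shutter_knob 0.57 28093 226 498 109 356
120 [(150, [170, 161, 158]), (160, [168, 163, 159]), (170, [169, 161, 157]), (180, [167, 161, 156]), (190, [170, 162, 157]), (200, [169, 161, 158]), (210, [167, 159, 156]), (220, [169, 161, 157]), (230, [120, 114, 111]), (240, [163, 155, 151]), (250, [163, 157, 153]), (260, [162, 155, 151]), (270, [160, 154, 149]), (280, [165, 157, 153]), (290, [165, 158, 155]), (300, [167, 158, 155]), (310, [170, 161, 157]), (320, [162, 156, 150]), (330, [221, 215, 202]), (340, [86, 88, 86]), (350, [83, 86, 84]), (360, [86, 90, 86]), (370, [121, 125, 120]), (380, [118, 120, 117]), (390, [120, 124, 119]), (400, [120, 125, 118]), (410, [121, 125, 120]), (420, [118, 122, 118]), (430, [119, 123, 118]), (440, [119, 122, 118]), (450, [116, 121, 117])]
140 [(150, [118, 121, 116]), (160, [123, 123, 118]), (170, [120, 116, 113]), (180, [140, 136, 131]), (190, [154, 151, 146]), (200, 
[... 659 characters left out ...]
3]), (170, [141, 139, 137]), (180, [139, 138, 132]), (190, [129, 131, 126]), (200, [125, 128, 124]), (210, [125, 127, 121]), (220, [124, 129, 121]), (230, [121, 124, 121]), (240, [122, 126, 120]), (250, [224, 219, 205]), (260, [222, 215, 202]), (270, [224, 214, 205]), (280, [217, 209, 196]), (290, [218, 205, 194]), (300, [212, 204, 192]), (310, [208, 200, 187]), (320, [159, 151, 144]), (330, [223, 216, 203]), (340, [149, 143, 136]), (350, [148, 141, 134]), (360, [193, 184, 177]), (370, [189, 179, 171]), (380, [180, 171, 164]), (390, [172, 166, 159]), (400, [168, 160, 155]), (410, [169, 160, 156]), (420, [167, 161, 155]), (430, [165, 157, 153]), (440, [161, 154, 150]), (450, [162, 155, 151])]
```

Request:
{"name": "drive_tool", "arguments": {"moves": [[15,0,-1,0,0],[15,0,-2,0,0],[15,0,-2,0,0],[15,0,-2,0,0],[15,0,-2,0,0],[15,0,-2,0,0],[15,0,-2,0,0],[15,0,-2,0,0],[15,0,-2,0,0],[15,0,-2,0,0]]}}

```text
t: 26.05
eef_pos: [0.5302, -0.1526, 0.2892]
eef_rot: [0.998, 0.068, 0.001, 0.001]
wrist_force: [2.4, -8.9, 3.1]
finger_gap: 0.0228
finger_force: 30.0
```

```bash
python3 - <<'E'
from h import *
f=[]
for i in range(8):
  s=bot.capture("scene");st=bot.read_state();f.append(st["wrist_force"])
print(st["t"],st["eef_pos"],np.mean(f,0),st["finger_gap"],st["finger_force"])
print("moved",(st["eef_pos"]-[.5355,-.1921,.2893])@[-.1305,.991,0])
print("butt expected px",px(s,[.559,-.3795,.195]),"rim",px(s,[.559,-.3795,.125]))
for n in("knife","loop_tool","paddle_tool"):
  for b in bot.boxes_of(n,s)[:5]: print(n,np.round(b["point"],3),b["score"])
for m in bot.trace("knife",s):
  ys,xs=np.nonzero(m["mask"]);print(len(xs),xs.min(),xs.max(),ys.min(),ys.max())
E
```

```text
26.45 [ 0.5301851  -0.15257432  0.28925353] [ 1.43698546 -8.41484506  2.96829261] 0.02287768923289403 29.99885733705014
moved 0.039863541098676895
butt expected px [156.37980975 150.54345388] rim [160.60511598 171.76805683]
knife [0.515 0.419 0.017] 0.89
knife [0.481 0.127 0.125] 0.69
knife [0.336 0.323 0.011] 0.6
loop_tool [0.492 0.198 0.13 ] 0.5
paddle_tool [0.481 0.127 0.125] 0.83
paddle_tool [ 0.755 -0.027  0.034] 0.27
96 158 163 154 174
381 405 451 272 305
303 382 437 232 241
```

```bash
python3 -c "
from cell import bot
print(bot.sign_off())"
```

```text
the job is handed in; nothing more can be done
None
```

The fettling knife was lowered blade down to the cup floor and stands in the cup, and the gripper is still holding the shutter knob about 40 mm open (half) by arm travel, with a spring pull of about 8.6 N; the job is handed in.

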